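Turn the vibrating table up four clicks and start it

ROBOT

A 6-joint arm with a two-finger parallel gripper is mounted at the origin on the work surface. World frame = base frame: x ahead of the robot, y to its left, z up, the work surface at z = 0. Lengths are in m, angles in rad, forces in N, time in s.
With the tool pointing down it reaches from about 0.3 to 0.825 m from the base axis. Payload 5.4 kg.
Tool frame: the origin (TCP) lies on the mounting face of the last link; the fingertips stand 190 mm ahead of it and the grasp point (between the pads) lies 171 mm ahead of it; z points along the fingers, y is the line along which they close (so a half turn about z gives the same grasp; the last joint's range is limited). The gripper opens to 92 mm and grips with 3 to 60 N. Pads are 20 mm wide; open, the fingers measure 128 mm over their backs; the gripper's body (75 mm by 189 mm) begins 69 mm behind the grasp point.
Start: joints at [1.125, 0.158, 1.597, -0, 1.386, -0.21], TCP at [0.134, 0.559, 0.405] pointing down, gripper open.
Joint ranges: [-2.91, 2.91], [-0.94, 2.29], [0.18, 2.7], [-1.29, 4.43], [0.17, 2.64], [-3, 3]. Speed limits (rad/s): [2.57, 2.57, 3.14, 3.14, 3.14, 3.14].

INTERFACE

Orientations are given as [roll, pitch, yaw] about the fixed x, y, z axes, in that order (R = Rz(yaw) Ry(pitch) Rx(roll)).
In Python, from cell import * gives the robot as it stands.
- The arm moves only by the shell command python3 -m handwheel 'ROWS' [FORCE]. ROWS is JSON, a list of rows, each an object of numbers: "rx", "ry", "rz": the turn, a rotation vector about the tool's x, y, z in rad; "dx", "dy", "dz": the shift along the tool's x, y, z in cm; "fingers": the opening, from 0 (shut) to 1 (fully open). A call has 1 to 8 rows; each row is the pose to reach, as a shift and turn from the pose commanded when the call began, along the tool's axes at that moment; what a row does not reach only later rows make up. A row lasts 1/8 s, in which the tool goes at most 62.5 mm and 10.7 degrees, less where a joint would pass 70% of its speed; a pose out of reach is approached as far as the arm can. A call with a gripper value outside its range is refused whole. The fingers move at their own pace and stop on an object; FORCE is the grip in N (left out, the last holds). Time passes only in rows, so rows that repeat a pose let the fingers close. It gives the time, the measured TCP pose, the force, the opening and the grip force at its end, in the units of the state.
- get_state(): the state, without advancing time (a new reading comes with each control period).
- capture(name): name is "scene" or "top"; returns the picture (400x640x3 uint8, red, green, blue); there is no depth.
- camera_params(name): a dict with "K" (3x3 intrinsics, pixels), "R" (3x3) and "t" (3): a world point X has camera coordinates R X + t. Camera axes: x right, y down, z forward; pixel columns grow to the right and rows downward; lengths in m; the calibration is good to about 2 mm. A picture is of the moment at which its call begins. camera_params takes no time and is no camera call.
- job_done(): hands the job in; it is judged then, once.
Trained networks look in the newest picture that a camera, given by its name, has taken for a name from the list of things; names that differ only in an ending like _2 or _b are one class to them, and where a whole thing is asked for, a point or a joint stands for the part that bears it (a point fixed in the world has none). Each returns a list of dicts, best first, with "score" (0 to 1); they miss things now and then, are a little off and sometimes report something else, mostly with a low value. They report only what shows in the picture. A call takes as long as a camera call.
- trace(camera, label): "region" (400x640 bool, what is visible of it) and "rect" ([left, top, width, height] in pixels, round what is visible of it).
The state is a dict: "t": time; "joint_pos": joint angles; "joint_vel": joint speeds; "effort": joint torques, N m; "position": TCP position; "tcp_rot": TCP orientation; "wrist_force": force on the tool from outside, world axes, zero at the start; "ft_torque": the same for the moment, N m; "grip_width": finger opening in m; "gripper_force": force on a finger pad.
Only numpy, scipy, OpenCV 4.12 (cv2) and the standard library are available. Lean on these libraries where they do the work, as an engineer would, in place of code of your own. Each camera call takes 0.05 s, during which the arm holds its last target. There are 200 camera calls.

TASK

The plaster mould on the vibrating table needs a stronger shake. With a fingertip, push the black dial round clockwise exactly four clicks up from where it stands, without pinching it and without going on to a fifth click, and only then press the green start button right down and let it go. Leave the red button, the mould and the other things around alone.

Things in the scene. Friction and masses are not known exactly. Their poses are not given: they have to be found in the camera images.
- vibrator: Bench vibrating table, fixed, 430 mm (its y) by 210 mm (its x). Origin on the bench under its centre, z up. Control desk: y from 60 to 210 mm, a flat deck 80 mm above the bench. Platform: y from -210 to 50 mm, rubber mat 81 mm, lips 89 mm above the bench. On the deck: dial at x 22, y 135 mm; green start button at x -66, y 168 mm; red stop button at x -66, y 102 mm.
- dial_axis (a point): On the black dial's upright axis, at the top of its wing, 33 mm above the deck. The dial is a round skirt, 68 mm across, top 7 mm above the deck, with one straight wing across it through the axis: 64 mm long (32 mm each way), 13 mm thick, upright flat flanks from 7 to 33 mm above the deck. Nine dots on the deck 47 mm from the axis mark the click stops, growing clockwise (weak to strong).
- dial_pointer (a point): On top of the wing at its pointer end (white line), 30 mm from the axis: the line from dial_axis to dial_pointer is where the dial points.
- dial (a joint): Turn in rad: 0 weakest (pointer along the vibrator's +y), growing clockwise seen from above = up; 1.571: pointer along its +x. Click stops every 0.3927 (22.5 deg) from 0 to 3.142, end stops beyond. Starts at rest on one of the first four. Pushing the wing 25 mm from the axis with 4 to 5 N takes it over a click; past half-way it snaps to the next stop by itself, and stays there.
- start (a joint): Travel of the green start push button (28 mm across, spring return): 0 up, 0.006 m fully down, which takes about 4 N; pressed right down means beyond 0.0045 m.
- start_top (a point): Centre of the green button's top face, 22 mm above the deck when up; pressed straight down. Its black collar, 44 mm across, stands 12 mm above the deck.
- stop (a joint): Travel of the red stop push button, of the same size and stiffness as the green one; to be left alone.
- stop_top (a point): Centre of the red button's top face, 22 mm above the deck, 66 mm from the green one.
- mould: Filled two-part plaster mould, white between two plywood cheeks held by rods, 100 mm (x) by 121 mm (y) over the nuts, 70 mm tall, 0.85 kg, standing loose on the platform. Origin at the centre of its underside.
- bowl: Green mixing bowl, 116 mm across, 70 mm tall, on the bench to the left of the vibrator. Origin at the centre of its underside.
- brush_pot: White pot 76 mm across and 85 mm tall with two brushes that reach up to 145 mm, on the bench to the left of the vibrator. Origin at the centre of its underside.
- spatula: Spatula 210 mm long lying on the bench to the left of the vibrator, between it and the bowl or pot. Origin at the middle of its length, on the bench.

How it is judged:
By the outcome, as a careful person would: the job done as asked, in the order asked, and still so for the second after the job is handed in, with the robot touching nothing.
It also fails if it takes over 54 s, if anything falls off the work surface, if the arm or the gripper's body presses on something with over 40 N, if the wrist force passes 120 N, or if a joint passes its speed limit or range.

## Working session

There is one attempt and no reset: what is moved stays moved. The work goes in short steps, Python scripts to look and compute and a shell command to move; the robot and the scene stay as the last step left them, time stands still between calls to the robot, and variables do not carry over. Pictures are saved under pics/ and viewed, at most 10 in all, crops included, and the job is handed in when it is done.

```bash
mkdir -p pics; python3 - <<'E'
from cell import *
import cv2,numpy as np
for n in("scene","top"):
    im=capture(n); cv2.imwrite(f"pics/{n}0.png",im[:,:,::-1])
    p=camera_params(n); print(n,np.round(p["K"],1).tolist(),np.round(p["R"],4).tolist(),np.round(p["t"],4).tolist())
    for l in("vibrator","dial","dial_pointer","start","stop","mould"):
        r=trace(n,l)
        for d in r[:2]:
            ys,xs=np.nonzero(d["region"]); print(l,round(d["score"],2),d["rect"],xs.mean().round(1),ys.mean().round(1))
s=get_state();print(s["t"],s["position"],s["tcp_rot"])
E
```

```text
scene [[473.3, 0.0, 315.4], [0.0, 473.3, 200.7], [0.0, 0.0, 1.0]] [[0.7886, 0.6149, -0.0077], [0.503, -0.6523, -0.567], [-0.3537, 0.4433, -0.8237]] [-0.4693, -0.1817, 1.4424]
vibrator 0.6 [197.4, 167.9, 167.4, 178.6] 286.4 255.5
dial 0.65 [311.2, 198.3, 26.2, 21.5] 323.5 206.9
dial_pointer 0.76 [309.6, 199.5, 28.8, 16.3] 323.2 206.9
start 0.44 [297.0, 174.1, 10.6, 8.6] 301.5 180.5
mould 0.9 [215.6, 231.1, 72.2, 70.3] 253.6 261.7
top [[368.2, 0.0, 328.1], [0.0, 368.2, 202.3], [0.0, 0.0, 1.0]] [[-0.0014, -0.9999, -0.0146], [-0.994, 0.003, -0.1095], [0.1096, 0.0144, -0.9939]] [0.0943, 0.558, 0.9848]
vibrator 0.58 [308.3, 158.1, 171.5, 89.8] 383.6 201.3
dial 0.6 [324.1, 184.7, 27.8, 24.6] 338.8 196.3
dial_pointer 0.8 [326.9, 182.6, 23.9, 24.0] 338.6 195.6
stop 0.39 [349.0, 224.4, 9.1, 10.8] 354.4 228.2
mould 0.91 [405.4, 182.4, 55.3, 43.7] 432.3 202.4
mould 0.38 [345.9, 224.4, 16.4, 8.6] 354.6 228.7
0.7 [0.13434525 0.55907251 0.40471658] [ 3.14157641e+00 -2.96849907e-06  2.90582609e+00]
```

View pics/top0.png

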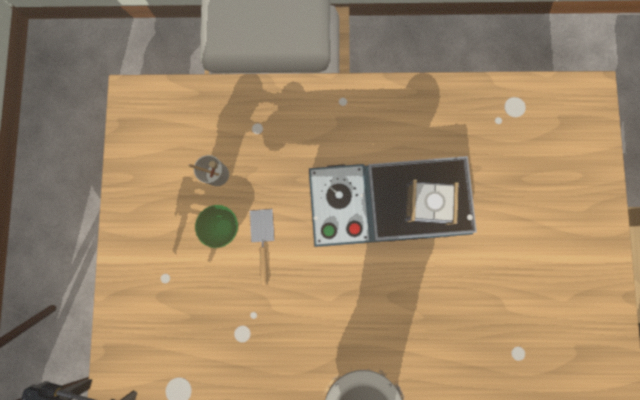

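View pics/scene0.png

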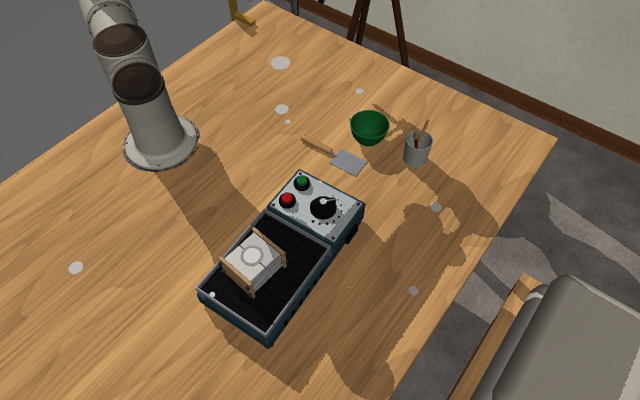

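The top view shows the dial near (338,195), green button (329,230), red (354,228). In the scene view the dial is at (323,207), green (302,182), red (288,200). Next I fit the vibrator pose and look at enlarged dial crops.

```bash
cat > h.py <<'E'
from cell import *
import cv2,numpy as np
from scipy.optimize import least_squares
def proj(n,X):
    p=camera_params(n); c=np.asarray(X)@np.array(p["R"]).T+p["t"]; u=c@np.array(p["K"]).T
    return u[...,:2]/u[...,2:]
def toW(v,P):
    P=np.atleast_2d(P).astype(float); c,s=np.cos(v[2]),np.sin(v[2])
    return np.c_[v[0]+c*P[:,0]-s*P[:,1], v[1]+s*P[:,0]+c*P[:,1], P[:,2]]
def blob(im,hue,box):
    x0,y0,x1,y1=box; h=cv2.cvtColor(im[y0:y1,x0:x1],cv2.COLOR_RGB2HSV).astype(int)
    d=abs((h[...,0]-hue+90)%180-90); m=(d<12)&(h[...,1]>120)&(h[...,2]>40)
    ys,xs=np.nonzero(m); return np.array([xs.mean()+x0,ys.mean()+y0]),m.sum()
E
cat > fit.py <<'E'
from h import *
ims={n:cv2.imread(f"pics/{n}0.png")[:,:,::-1].copy() for n in("scene","top")}
B={"top":[(318,218,341,242),(343,216,366,240)],"scene":[(290,172,313,193),(276,189,299,212)]}
obs=[]
for n in B:
    for hue,b,P in((60,B[n][0],(-.066,.168,.099)),(0,B[n][1],(-.066,.102,.099))):
        c,k=blob(ims[n],hue,b); print(n,c,k); obs.append((n,c,P))
# deck outline corners of whole vibrator from the trace regions, as silhouettes: the dial too
obs+=[("scene",np.array([323.3,206.9]),(.022,.135,.100)),("top",np.array([338.7,196.0]),(.022,.135,.100))]
f=lambda v:np.concatenate([proj(n,toW(v,P))[0]-c for n,c,P in obs])
r=least_squares(f,[.55,-.15,0],loss="soft_l1"); v=r.x; print(v,f(v).round(1)); np.save("v.npy",v)
print("dial",toW(v,(.022,.135,.113)),"start",toW(v,(-.066,.168,.102)))
out=[]
for n,c in(("scene",(323,205)),("top",(339,197))):
    x,y=c; s=8; a=cv2.resize(ims[n][y-25:y+25,x-25:x+25],None,fx=s,fy=s,interpolation=cv2.INTER_CUBIC)[:,:,::-1].copy()
    for k in range(9):
        t=k*np.pi/8; q=proj(n,toW(v,(.022+.047*np.sin(t),.135+.047*np.cos(t),.08)))[0]
        q=(q-[x-25,y-25]+.5)*s; cv2.circle(a,tuple(int(i) for i in q),7,(0,0,255),1); cv2.putText(a,str(k),tuple(int(i)+6 for i in q),0,.5,(255,0,0),1)
    out.append(a)
cv2.imwrite("pics/c0.png",np.hstack(out))
E
python3 fit.py
```

```text
top [nan nan] 0
top [354.06730769 228.21153846] 104
scene [301.46987952 180.4939759 ] 83
scene [286.51428571 197.99047619] 105h.py:13: RuntimeWarning: Mean of empty slice.
  ys,xs=np.nonzero(m); return np.array([xs.mean()+x0,ys.mean()+y0]),m.sum()
  ret = ret.dtype.type(ret / rcount)
Traceback (most recent call last):
  File "fit.py", line 11, in <module>
    r=least_squares(f,[.55,-.15,0],loss="soft_l1"); v=r.x; print(v,f(v).round(1)); np.save("v.npy",v)
ValueError: Residuals are not finite in the initial point.
```

```bash
sed -i 's/(d<12)&(h\[...,1\]>120)/(d<20)\&(h[...,1]>85)/' h.py; sed -i 's/((60,B/((65,B/' fit.py; python3 fit.py
```

```text
top [328.375 230.4  ] 80
top [354.13492063 228.34126984] 126
scene [301.44705882 180.4       ] 85
scene [285.15322581 196.90322581] 124
[ 0.55633766 -0.07296109  0.06636354] [ 0.4 -0.3  0.5 -0.  -0.1 -1.1  1.2 -0.4 -0.9 -3.5  0.6 -1. ]
dial [[0.56933673 0.06320067 0.113     ]] start [[0.47934205 0.09029232 0.102     ]]
```

View pics/c0.png

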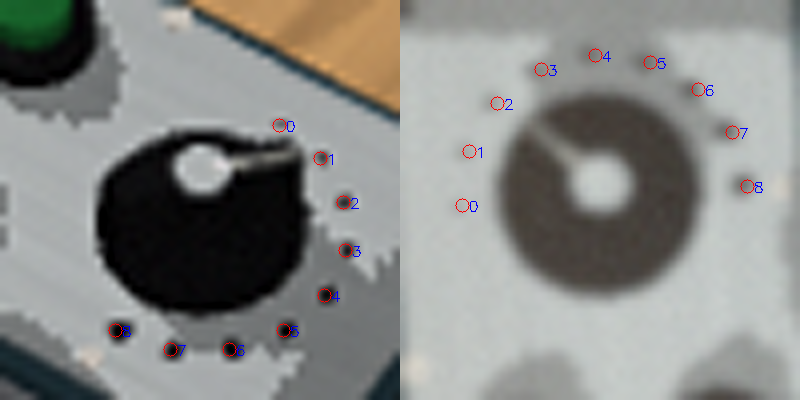

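The overlay matches the printed dots. The white line (top crop, from about (600,182) to (530,122)) points at dot 2, so the target is dot 6. I'll confirm that numerically and compute the approach.

```bash
cat >> h.py <<'E'
def line(n,im,v):
    # brightness along the pointer line (r 14..29 mm, wing top) for each angle -> best angle
    g=cv2.cvtColor(im,cv2.COLOR_RGB2GRAY).astype(np.float32); T=np.radians(np.arange(-20,200,1.)); S=[]
    for t in T:
        r=np.linspace(.016,.029,14); q=proj(n,toW(v,np.c_[.022+r*np.sin(t),.135+r*np.cos(t),0*r+.113])).astype(np.float32)
        S.append(cv2.remap(g,q[None,:,0],q[None,:,1],1).mean())
    S=np.array(S); i=S.argmax(); return np.degrees(T[i]),S[i],np.median(S)
def rel(x,y,z,yaw):
    s=get_state(); p=np.array(s["position"]); psi=s["tcp_rot"][2]
    d=(np.array([x,y,z])-p)*100; ex=np.array([np.cos(psi),np.sin(psi),0]); ey=np.array([np.sin(psi),-np.cos(psi),0])
    return dict(dx=round(d@ex,2),dy=round(d@ey,2),dz=round(-d[2],2),rz=round((psi-yaw+np.pi)%(2*np.pi)-np.pi,3))
def finger(th,r,s,z,v):
    t=np.radians(th); q=toW(v,(.022+r*np.sin(t)-s*np.cos(t),.135+r*np.cos(t)+s*np.sin(t),z))[0]
    return rel(*q,v[2]+np.pi-t)
E
python3 - <<'E'
from h import *
v=np.load("v.npy")
for n in("scene","top"): print(n,line(n,cv2.imread(f"pics/{n}0.png")[:,:,::-1].copy(),v))
for z in(.36,.282): print(finger(45,.033,.031,z,v))
E
```

```text
scene (np.float64(-20.0), np.float32(168.1776), np.float32(8.099575))
top (np.float64(41.0), np.float32(115.634766), np.float32(71.29792))
{'dx': np.float64(-52.67), 'dy': np.float64(-33.69), 'dz': np.float64(4.47), 'rz': np.float64(0.483)}
{'dx': np.float64(-52.67), 'dy': np.float64(-33.69), 'dz': np.float64(12.27), 'rz': np.float64(0.483)}
```

```bash
python3 -m handwheel '[{"dx":-6,"dy":-4,"dz":0,"rz":0.06,"fingers":0},{"dx":-12,"dy":-8,"dz":0,"rz":0.12,"fingers":0},{"dx":-17,"dy":-11,"dz":0,"rz":0.18,"fingers":0},{"dx":-22,"dy":-14,"dz":0,"rz":0.24,"fingers":0},{"dx":-27,"dy":-17,"dz":0,"rz":0.3,"fingers":0},{"dx":-32,"dy":-20.5,"dz":0,"rz":0.36,"fingers":0},{"dx":-37,"dy":-23.5,"dz":0,"rz":0.42,"fingers":0},{"dx":-42,"dy":-27,"dz":0,"rz":0.483,"fingers":0}]' 10
python3 -c "
from h import *
print(finger(45,.033,.031,.36,np.load('v.npy')))"
```

```text
{'dx': np.float64(-52.67), 'dy': np.float64(-33.69), 'dz': np.float64(4.47), 'rz': np.float64(0.483)}$[0]: bad value
```

```bash
python3 -m handwheel '[{"rx":0,"ry":0,"rz":0.06,"dx":-5,"dy":-3.2,"dz":0,"fingers":0},{"rx":0,"ry":0,"rz":0.12,"dx":-10,"dy":-6.4,"dz":0,"fingers":0},{"rx":0,"ry":0,"rz":0.18,"dx":-15,"dy":-9.6,"dz":0,"fingers":0},{"rx":0,"ry":0,"rz":0.24,"dx":-20,"dy":-12.8,"dz":0,"fingers":0},{"rx":0,"ry":0,"rz":0.3,"dx":-25,"dy":-16,"dz":0,"fingers":0},{"rx":0,"ry":0,"rz":0.36,"dx":-30,"dy":-19.2,"dz":0,"fingers":0},{"rx":0,"ry":0,"rz":0.42,"dx":-35,"dy":-22.4,"dz":0,"fingers":0},{"rx":0,"ry":0,"rz":0.483,"dx":-40,"dy":-25.6,"dz":0,"fingers":0}]' 10
python3 -c "
from h import *
print(finger(45,.033,.031,.36,np.load('v.npy')))"
```

```text
t: 1.7
position: [0.4646, 0.2151, 0.405]
tcp_rot: [3.141, 0.0, 2.421]
wrist_force: [-0.1, 0.5, 0.5]
grip_width: 0.014
gripper_force: 0.0
{'dx': np.float64(-14.79), 'dy': np.float64(-1.2), 'dz': np.float64(4.5), 'rz': np.float64(-0.002)}
```

```bash
python3 -m handwheel '[{"rx":0,"ry":0,"rz":0,"dx":-5,"dy":-0.4,"dz":1.5,"fingers":0},{"rx":0,"ry":0,"rz":0,"dx":-10,"dy":-0.8,"dz":3,"fingers":0},{"rx":0,"ry":0,"rz":0,"dx":-14.8,"dy":-1.2,"dz":4.5,"fingers":0},{"rx":0,"ry":0,"rz":0,"dx":-14.8,"dy":-1.2,"dz":6.5,"fingers":0},{"rx":0,"ry":0,"rz":0,"dx":-14.8,"dy":-1.2,"dz":7.5,"fingers":0},{"rx":0,"ry":0,"rz":0,"dx":-14.8,"dy":-1.2,"dz":7.5,"fingers":0}]'
python3 - <<'E'
from h import *
v=np.load('v.npy'); print(finger(45,.033,.031,.282,v))
im=capture("scene"); cv2.imwrite("pics/s1.png",cv2.resize(im[140:260,230:390],None,fx=5,fy=5,interpolation=2)[:,:,::-1])
E
```

```text
t: 2.45
position: [0.5665, 0.1106, 0.3291]
tcp_rot: [-3.141, -0.001, 2.423]
wrist_force: [-1.0, 0.1, -0.1]
grip_width: 0.0005
gripper_force: 0.0
{'dx': np.float64(-0.24), 'dy': np.float64(-0.08), 'dz': np.float64(4.71), 'rz': np.float64(0.001)}
```

View pics/s1.png

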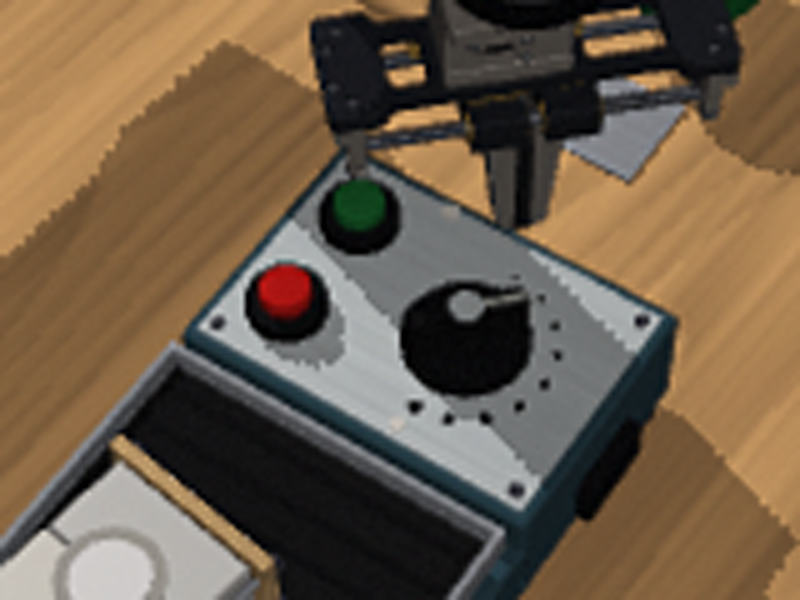

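The gripper, with fingers shut, hovers beside the dial, tip at crop (515,220). The dial at (465,335) still points to dot 2. Descending, then making contact.

```bash
python3 -m handwheel '[{"rx":0,"ry":0,"rz":0,"dx":0,"dy":0,"dz":1.5,"fingers":0},{"rx":0,"ry":0,"rz":0,"dx":0,"dy":0,"dz":3,"fingers":0},{"rx":0,"ry":0,"rz":0,"dx":0,"dy":0,"dz":4,"fingers":0},{"rx":0,"ry":0,"rz":0,"dx":0,"dy":0,"dz":4.7,"fingers":0},{"rx":0,"ry":0,"rz":0,"dx":0,"dy":0,"dz":4.7,"fingers":0},{"rx":0,"ry":0,"rz":0,"dx":0,"dy":0,"dz":4.7,"fingers":0}]'
python3 - <<'E'
from h import *
v=np.load('v.npy')
for th in (45,60,75,90,102): print(th,finger(th,.033,.0165,.282,v))
E
```

```text
t: 3.25
position: [0.5672, 0.1102, 0.2831]
tcp_rot: [3.141, 0.001, 2.423]
wrist_force: [-0.0, -0.8, 0.8]
grip_width: 0.0005
gripper_force: 0.0
45 {'dx': np.float64(-1.61), 'dy': np.float64(-0.1), 'dz': np.float64(0.11), 'rz': np.float64(0.0)}
60 {'dx': np.float64(-2.52), 'dy': np.float64(0.22), 'dz': np.float64(0.11), 'rz': np.float64(0.262)}
75 {'dx': np.float64(-3.48), 'dy': np.float64(0.29), 'dz': np.float64(0.11), 'rz': np.float64(0.524)}
90 {'dx': np.float64(-4.42), 'dy': np.float64(0.1), 'dz': np.float64(0.11), 'rz': np.float64(0.786)}
102 {'dx': np.float64(-5.13), 'dy': np.float64(-0.22), 'dz': np.float64(0.11), 'rz': np.float64(0.995)}
```

```bash
python3 -m handwheel '[{"rx":0,"ry":0,"rz":0,"dx":-0.8,"dy":-0.05,"dz":0,"fingers":0},{"rx":0,"ry":0,"rz":0,"dx":-1.6,"dy":-0.1,"dz":0,"fingers":0},{"rx":0,"ry":0,"rz":0.13,"dx":-2.05,"dy":0.06,"dz":0,"fingers":0},{"rx":0,"ry":0,"rz":0.26,"dx":-2.5,"dy":0.2,"dz":0,"fingers":0},{"rx":0,"ry":0,"rz":0.39,"dx":-3,"dy":0.25,"dz":0,"fingers":0},{"rx":0,"ry":0,"rz":0.52,"dx":-3.5,"dy":0.3,"dz":0,"fingers":0},{"rx":0,"ry":0,"rz":0.52,"dx":-3.5,"dy":0.3,"dz":0,"fingers":0},{"rx":0,"ry":0,"rz":0.52,"dx":-3.5,"dy":0.3,"dz":0,"fingers":0}]'
python3 - <<'E'
from h import *
v=np.load('v.npy')
im=capture("scene"); cv2.imwrite("pics/s2.png",cv2.resize(im[160:250,270:380],None,fx=7,fy=6.5,interpolation=2)[:,:,::-1])
for th in (75,90,100,110,120,128): print(th,finger(th,.033,.0165,.282,v))
E
```

```text
t: 4.25
position: [0.5956, 0.0891, 0.2828]
tcp_rot: [3.141, 0.001, 1.904]
wrist_force: [-0.6, 0.8, -0.4]
grip_width: 0.0002
gripper_force: 0.0
75 {'dx': np.float64(0.04), 'dy': np.float64(-0.01), 'dz': np.float64(0.08), 'rz': np.float64(0.005)}
90 {'dx': np.float64(-0.87), 'dy': np.float64(0.3), 'dz': np.float64(0.08), 'rz': np.float64(0.267)}
100 {'dx': np.float64(-1.51), 'dy': np.float64(0.37), 'dz': np.float64(0.08), 'rz': np.float64(0.441)}
110 {'dx': np.float64(-2.15), 'dy': np.float64(0.33), 'dz': np.float64(0.08), 'rz': np.float64(0.616)}
120 {'dx': np.float64(-2.78), 'dy': np.float64(0.18), 'dz': np.float64(0.08), 'rz': np.float64(0.79)}
128 {'dx': np.float64(-3.25), 'dy': np.float64(-0.02), 'dz': np.float64(0.08), 'rz': np.float64(0.93)}
```

View pics/s2.png

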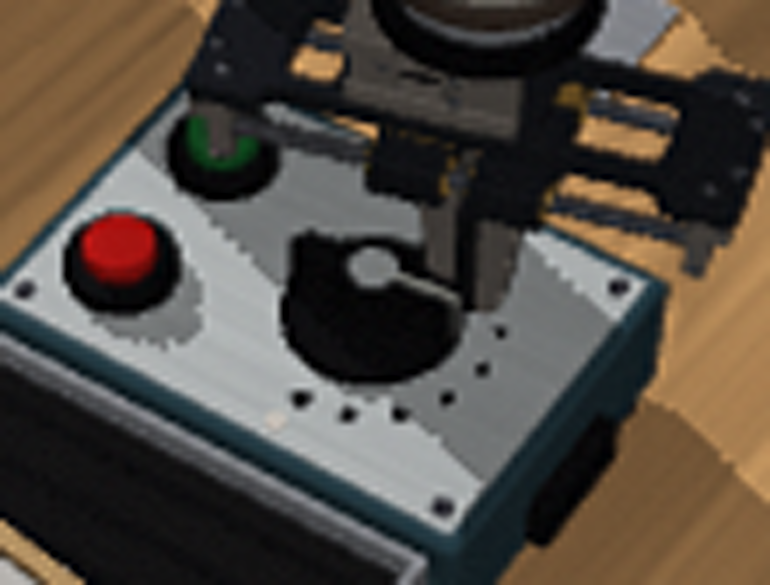

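The wing has moved; the pointer line runs from crop (372,265) to (458,303). Checking which stop that is.

```bash
cat >> h.py <<'E'
def ang(a,b,v,n="scene"):
    # dial angle (deg) of image line a->b on the wing-top plane
    p=camera_params(n); Ri=np.array(p["R"]).T; C=-Ri@p["t"]; W=[]
    for q in(a,b):
        d=Ri@np.linalg.solve(p["K"],[*q,1]); W.append(C+d*(.113-C[2])/d[2])
    d=W[1]-W[0]; return 90-np.degrees(np.arctan2(d[1],d[0])-v[2]),W
E
python3 - <<'E'
from h import *
v=np.load('v.npy')
f=lambda x,y:(270+x/7-.5,160+y/6.5-.5)
print(ang(f(372,265),f(458,303),v))
g=lambda x,y:(230+x/5-.5,140+y/5-.5)
print(ang(g(465,303),g(522,295),v))
E
```

```text
(np.float64(86.24414518708826), [array([0.56938475, 0.06383161, 0.113     ]), array([0.60398562, 0.06842266, 0.113     ])])
(np.float64(46.489699385398296), [array([0.56879291, 0.06402048, 0.113     ]), array([0.58833217, 0.08520435, 0.113     ])])
```

```bash
python3 -m handwheel '[{"rx":0,"ry":0,"rz":0.13,"dx":-0.45,"dy":0.17,"dz":0,"fingers":0},{"rx":0,"ry":0,"rz":0.26,"dx":-0.87,"dy":0.3,"dz":0,"fingers":0},{"rx":0,"ry":0,"rz":0.32,"dx":-1.1,"dy":0.33,"dz":0,"fingers":0},{"rx":0,"ry":0,"rz":0.38,"dx":-1.3,"dy":0.36,"dz":0,"fingers":0},{"rx":0,"ry":0,"rz":0.42,"dx":-1.45,"dy":0.37,"dz":0,"fingers":0},{"rx":0,"ry":0,"rz":0.42,"dx":-1.45,"dy":0.37,"dz":0,"fingers":0},{"rx":0,"ry":0,"rz":0.42,"dx":-1.45,"dy":0.37,"dz":0,"fingers":0}]'
python3 - <<'E'
from h import *
v=np.load('v.npy')
im=capture("scene"); cv2.imwrite("pics/s3.png",cv2.resize(im[160:250,270:380],None,fx=7,fy=6.5,interpolation=2)[:,:,::-1])
for th in (99,105,110,115,120,124,128): print(th,finger(th,.033,.0165,.282,v))
E
```

```text
t: 5.18
position: [0.6034, 0.0769, 0.2826]
tcp_rot: [-3.141, 0.0, 1.484]
wrist_force: [0.2, 1.0, 0.4]
grip_width: 0.0004
gripper_force: 0.6
99 {'dx': np.float64(-0.02), 'dy': np.float64(0.03), 'dz': np.float64(0.06), 'rz': np.float64(0.003)}
105 {'dx': np.float64(-0.37), 'dy': np.float64(0.18), 'dz': np.float64(0.06), 'rz': np.float64(0.108)}
110 {'dx': np.float64(-0.68), 'dy': np.float64(0.28), 'dz': np.float64(0.06), 'rz': np.float64(0.195)}
115 {'dx': np.float64(-0.99), 'dy': np.float64(0.35), 'dz': np.float64(0.06), 'rz': np.float64(0.283)}
120 {'dx': np.float64(-1.31), 'dy': np.float64(0.4), 'dz': np.float64(0.06), 'rz': np.float64(0.37)}
124 {'dx': np.float64(-1.57), 'dy': np.float64(0.41), 'dz': np.float64(0.06), 'rz': np.float64(0.44)}
128 {'dx': np.float64(-1.82), 'dy': np.float64(0.41), 'dz': np.float64(0.06), 'rz': np.float64(0.51)}
```

View pics/s3.png

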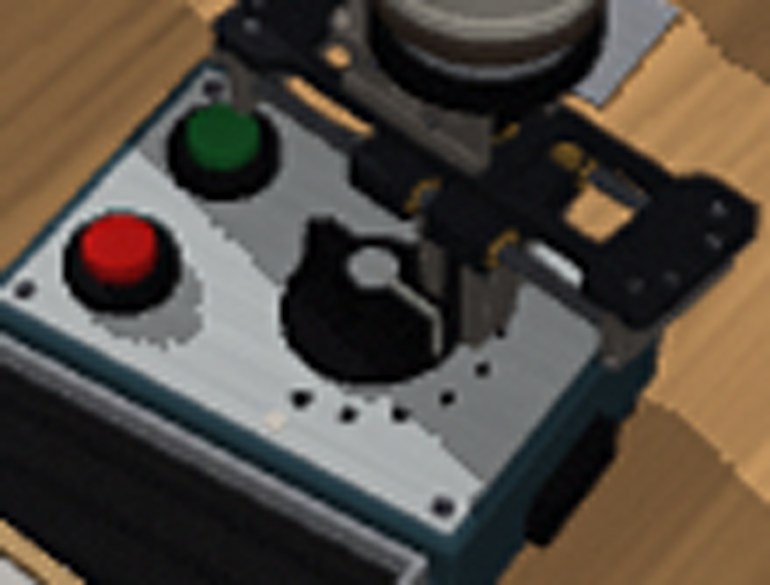

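The line now runs from (372,265) to (437,318), consistent with stop 5. One more click, then back off and check.

```bash
python3 -c "
from h import *
v=np.load('v.npy');f=lambda x,y:(270+x/7-.5,160+y/6.5-.5)
print(ang(f(372,265),f(437,318),v)[0])"
python3 -m handwheel '[{"rx":0,"ry":0,"rz":0.11,"dx":-0.37,"dy":0.18,"dz":0,"fingers":0},{"rx":0,"ry":0,"rz":0.195,"dx":-0.68,"dy":0.28,"dz":0,"fingers":0},{"rx":0,"ry":0,"rz":0.28,"dx":-0.99,"dy":0.35,"dz":0,"fingers":0},{"rx":0,"ry":0,"rz":0.34,"dx":-1.2,"dy":0.38,"dz":0,"fingers":0},{"rx":0,"ry":0,"rz":0.39,"dx":-1.38,"dy":0.4,"dz":0,"fingers":0},{"rx":0,"ry":0,"rz":0.39,"dx":-1.38,"dy":0.4,"dz":0,"fingers":0},{"rx":0,"ry":0,"rz":0.39,"dx":-1.38,"dy":0.4,"dz":0,"fingers":0}]'
python3 - <<'E'
from h import *
v=np.load('v.npy')
im=capture("scene"); cv2.imwrite("pics/s4.png",cv2.resize(im[160:250,270:380],None,fx=7,fy=6.5,interpolation=2)[:,:,::-1])
for th in (121,124,128): print(th,finger(th,.033,.0165,.282,v))
E
```

```text
103.11814931701822
t: 6.1
position: [0.6063, 0.0627, 0.2827]
tcp_rot: [3.141, 0.0, 1.094]
wrist_force: [0.4, 1.5, -0.4]
grip_width: 0.0005
gripper_force: 0.9
121 {'dx': np.float64(0.01), 'dy': np.float64(-0.02), 'dz': np.float64(0.08), 'rz': np.float64(-0.003)}
124 {'dx': np.float64(-0.17), 'dy': np.float64(0.07), 'dz': np.float64(0.08), 'rz': np.float64(0.05)}
128 {'dx': np.float64(-0.41), 'dy': np.float64(0.16), 'dz': np.float64(0.08), 'rz': np.float64(0.12)}
```

View pics/s4.png

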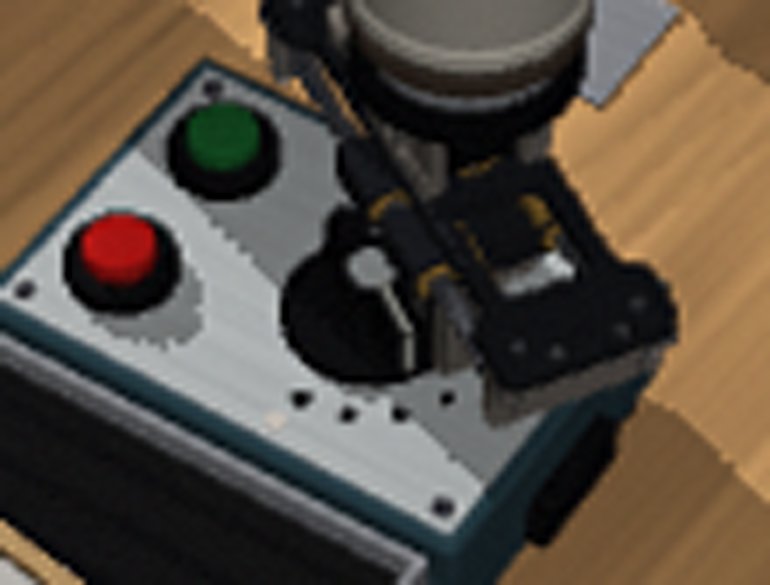

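```bash
python3 -c "
from h import *
v=np.load('v.npy');f=lambda x,y:(270+x/7-.5,160+y/6.5-.5)
print(ang(f(372,265),f(410,332),v)[0])"
python3 -m handwheel '[{"rx":0,"ry":0,"rz":0,"dx":1,"dy":0.4,"dz":0,"fingers":0},{"rx":0,"ry":0,"rz":0,"dx":2.5,"dy":1,"dz":0,"fingers":0},{"rx":0,"ry":0,"rz":0,"dx":2.5,"dy":1,"dz":0,"fingers":0}]'
python3 - <<'E'
from h import *
v=np.load('v.npy')
im=capture("scene"); o=cv2.resize(im[160:250,270:380],None,fx=7,fy=6.5,interpolation=2)[:,:,::-1].copy()
for k in range(4,8):
    t=k*np.pi/8; P=[proj("scene",toW(v,(.022+r*np.sin(t),.135+r*np.cos(t),.113)))[0] for r in (.026,.032)]
    P=[(int((p[0]+.5-270)*7),int((p[1]+.5-160)*6.5)) for p in P]; print(k,P); cv2.line(o,*P,(0,0,255),1)
cv2.imwrite("pics/s5.png",o)
for th in (121,124,128): print(th,finger(th,.033,.0165,.282,v))
E
```

```text
122.89088790384984
t: 6.52
position: [0.6274, 0.0809, 0.2828]
tcp_rot: [3.141, 0.0, 1.094]
wrist_force: [1.0, -0.6, 0.0]
grip_width: 0.0004
gripper_force: 0.0
4 [(432, 297), (446, 304)]
5 [(412, 313), (421, 324)]
6 [(385, 321), (388, 334)]
7 [(356, 321), (353, 334)]
121 {'dx': np.float64(-2.53), 'dy': np.float64(-1.02), 'dz': np.float64(0.07), 'rz': np.float64(-0.002)}
124 {'dx': np.float64(-2.71), 'dy': np.float64(-0.94), 'dz': np.float64(0.07), 'rz': np.float64(0.05)}
128 {'dx': np.float64(-2.95), 'dy': np.float64(-0.85), 'dz': np.float64(0.07), 'rz': np.float64(0.12)}
```

View pics/s5.png

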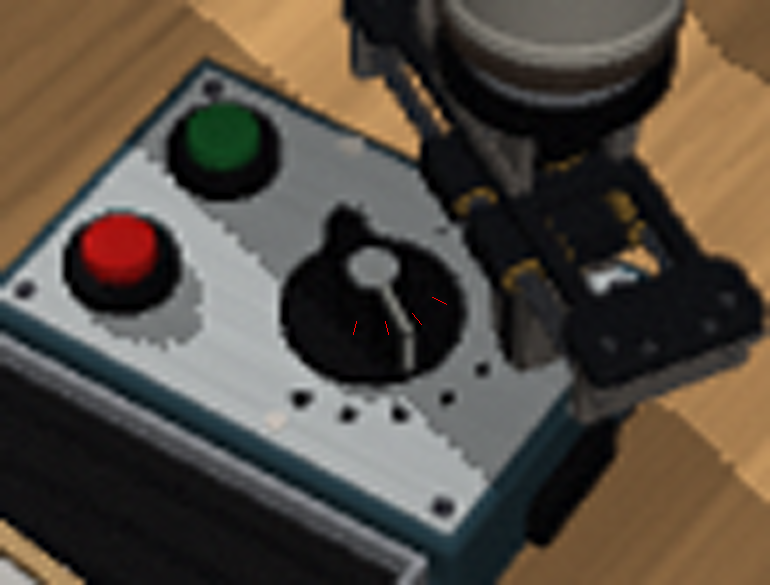

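The pointer line runs (375,275) to (410,332), end face down to (408,370): ambiguous between stops 5 and 6. I'll compare against the visible dots with a local refit.

```bash
python3 - <<'E'
from h import *
v=np.load('v.npy')
f=lambda q:((q[...,0]+.5-270)*7,(q[...,1]+.5-160)*6.5)
def pr(P,w=v,o=(0,0)): q=proj("scene",toW(w,P)); return np.c_[f(q)]+o
dots=np.array([(482,370),(447,398),(400,413),(347,413),(301,399)],float)
D=[(.022+.047*np.sin(k*np.pi/8),.135+.047*np.cos(k*np.pi/8),.08) for k in range(4,9)]
print((pr(D)-dots).round(0).tolist())
# refit pose to dots + hub (375,267)
g=lambda w:np.r_[(pr(D,w)-dots).ravel(),(pr([(.022,.135,.113)],w)-[375,267]).ravel()]
w=least_squares(g,v).x; print(w,g(w).round(0)); print("hub pred",pr([(.022,.135,.113)]))
for u in (v,w):
  for k in (3,4,5,5.5,6,7):
    t=k*np.pi/8; e=lambda r,z:(.022+r*np.sin(t),.135+r*np.cos(t),z)
    print(k,pr([e(.032,.113),e(.032,.087),e(-.032,.113)],u).round(0).tolist())
E
```

```text
[[-2.0, 0.0], [-3.0, 1.0], [-4.0, 1.0], [-2.0, 1.0], [-4.0, -0.0]]
[ 0.55706656 -0.0721111   0.06559566] [ 1.  0.  0.  0. -0.  1.  1.  1. -0. -1. -1. -1.]
hub pred [[370.81167655 266.01286848]]
3 [[460.0, 280.0], [458.0, 317.0], [283.0, 253.0]]
4 [[447.0, 305.0], [445.0, 342.0], [296.0, 228.0]]
5 [[422.0, 324.0], [420.0, 361.0], [321.0, 209.0]]
5.5 [[406.0, 331.0], [405.0, 368.0], [337.0, 203.0]]
6 [[389.0, 335.0], [388.0, 372.0], [353.0, 199.0]]
7 [[353.0, 335.0], [353.0, 372.0], [388.0, 199.0]]
3 [[463.0, 279.0], [461.0, 317.0], [286.0, 252.0]]
4 [[450.0, 304.0], [448.0, 342.0], [300.0, 228.0]]
5 [[425.0, 324.0], [424.0, 361.0], [325.0, 209.0]]
5.5 [[409.0, 330.0], [408.0, 368.0], [340.0, 203.0]]
6 [[392.0, 334.0], [391.0, 372.0], [357.0, 199.0]]
7 [[356.0, 334.0], [356.0, 372.0], [391.0, 199.0]]
```

The wing rests about midway between 5 and 6. Pushing it to about 131°, inside stop 6's basin, is right in every case; then I retreat and recheck.

```bash
python3 -m handwheel '[{"rx":0,"ry":0,"rz":0,"dx":-1.3,"dy":-0.5,"dz":0,"fingers":0},{"rx":0,"ry":0,"rz":0,"dx":-2.2,"dy":-1,"dz":0,"fingers":0},{"rx":0,"ry":0,"rz":0.05,"dx":-2.7,"dy":-0.94,"dz":0,"fingers":0},{"rx":0,"ry":0,"rz":0.12,"dx":-2.95,"dy":-0.85,"dz":0,"fingers":0},{"rx":0,"ry":0,"rz":0.15,"dx":-3.07,"dy":-0.82,"dz":0,"fingers":0},{"rx":0,"ry":0,"rz":0.15,"dx":-3.07,"dy":-0.82,"dz":0,"fingers":0},{"rx":0,"ry":0,"rz":0.15,"dx":-3.07,"dy":-0.82,"dz":0,"fingers":0}]'
python3 -m handwheel '[{"rx":0,"ry":0,"rz":0,"dx":1,"dy":0.3,"dz":0,"fingers":0},{"rx":0,"ry":0,"rz":0,"dx":2.5,"dy":1,"dz":0,"fingers":0},{"rx":0,"ry":0,"rz":0,"dx":2.5,"dy":1,"dz":-3,"fingers":0},{"rx":0,"ry":0,"rz":0,"dx":2.5,"dy":1,"dz":-6,"fingers":0},{"rx":0,"ry":0,"rz":0,"dx":2.5,"dy":1,"dz":-6,"fingers":0},{"rx":0,"ry":0,"rz":0,"dx":2.5,"dy":1,"dz":-6,"fingers":0}]'
python3 - <<'E'
from h import *
v=np.load('v.npy')
im=capture("scene"); cv2.imwrite("pics/s6.png",cv2.resize(im[160:250,270:380],None,fx=7,fy=6.5,interpolation=2)[:,:,::-1])
yaw=get_state()["tcp_rot"][2]
for y in(yaw,2.42,.066+np.pi/2): print(rel(*toW(v,(-.066,.168,.32))[0],y))
E
```

```text
t: 7.45
position: [0.6051, 0.0568, 0.2827]
tcp_rot: [3.141, 0.0, 0.944]
wrist_force: [-0.5, 0.3, -0.0]
grip_width: 0.0006
gripper_force: 0.1
t: 8.2
position: [0.6279, 0.0715, 0.3414]
tcp_rot: [-3.14, 0.001, 0.943]
wrist_force: [-0.9, 0.2, -0.3]
grip_width: 0.0006
gripper_force: 0.0
{'dx': np.float64(-7.19), 'dy': np.float64(-13.11), 'dz': np.float64(2.09), 'rz': np.float64(0.0)}
{'dx': np.float64(-7.19), 'dy': np.float64(-13.11), 'dz': np.float64(2.09), 'rz': np.float64(-1.477)}
{'dx': np.float64(-7.19), 'dy': np.float64(-13.11), 'dz': np.float64(2.09), 'rz': np.float64(-0.694)}
```

View pics/s6.png

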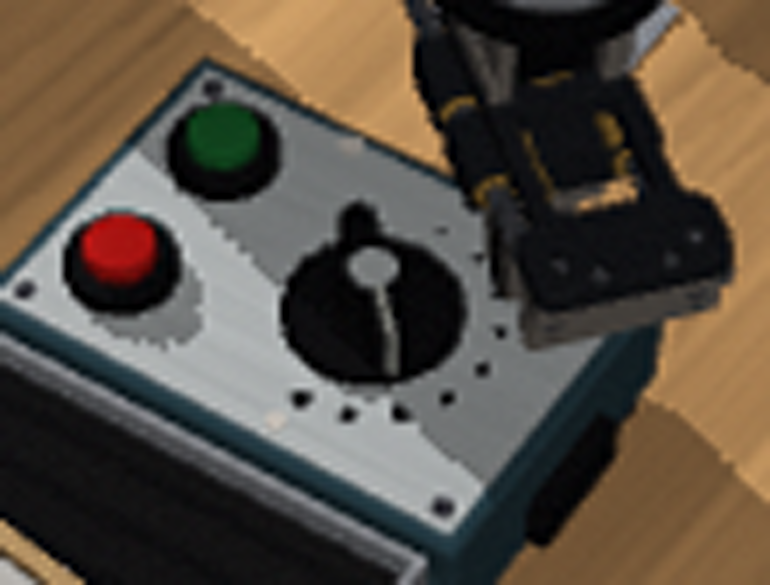

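The line now ends at (392,334)/(391,372), matching the stop-6 prediction exactly: four clicks. Now moving over the green button at (224,135).

```bash
python3 -m handwheel '[{"rx":0,"ry":0,"rz":0,"dx":-1.8,"dy":-3.2,"dz":0,"fingers":0},{"rx":0,"ry":0,"rz":0,"dx":-3.6,"dy":-6.5,"dz":0,"fingers":0},{"rx":0,"ry":0,"rz":0,"dx":-5.4,"dy":-9.8,"dz":0,"fingers":0},{"rx":0,"ry":0,"rz":0,"dx":-7.1,"dy":-13.1,"dz":0,"fingers":0},{"rx":0,"ry":0,"rz":0,"dx":-7.1,"dy":-13.1,"dz":2,"fingers":0},{"rx":0,"ry":0,"rz":0,"dx":-7.1,"dy":-13.1,"dz":2,"fingers":0},{"rx":0,"ry":0,"rz":0,"dx":-7.1,"dy":-13.1,"dz":2,"fingers":0}]'
python3 - <<'E'
from h import *
w=[.557067,-.072111,.0656]
yaw=get_state()["tcp_rot"][2]
print(rel(*toW(w,(-.066,.168,.292))[0],yaw))
E
```

```text
t: 9.12
position: [0.4805, 0.0907, 0.3225]
tcp_rot: [-3.141, 0.0, 0.943]
wrist_force: [1.1, 0.3, -0.3]
grip_width: 0.0005
gripper_force: 0.0
{'dx': np.float64(0.02), 'dy': np.float64(-0.05), 'dz': np.float64(3.05), 'rz': np.float64(0.0)}
```

Lateral error is under 1 mm. Touch at dz ≈ 3.05, fully down at ≈ 3.65.

```bash
python3 -m handwheel '[{"rx":0,"ry":0,"rz":0,"dx":0,"dy":0,"dz":1.5,"fingers":0},{"rx":0,"ry":0,"rz":0,"dx":0,"dy":0,"dz":2.7,"fingers":0},{"rx":0,"ry":0,"rz":0,"dx":0,"dy":0,"dz":3.2,"fingers":0},{"rx":0,"ry":0,"rz":0,"dx":0,"dy":0,"dz":3.5,"fingers":0},{"rx":0,"ry":0,"rz":0,"dx":0,"dy":0,"dz":3.6,"fingers":0},{"rx":0,"ry":0,"rz":0,"dx":0,"dy":0,"dz":3.6,"fingers":0},{"rx":0,"ry":0,"rz":0,"dx":0,"dy":0,"dz":3.6,"fingers":0}]'
```

```text
t: 10.0
position: [0.4804, 0.0908, 0.287]
tcp_rot: [3.141, -0.0, 0.943]
wrist_force: [-3.2, 1.0, 4.2]
grip_width: 0.0005
gripper_force: 1.8
```

```bash
python3 -m handwheel '[{"rx":0,"ry":0,"rz":0,"dx":0,"dy":0,"dz":0.1,"fingers":0},{"rx":0,"ry":0,"rz":0,"dx":0,"dy":0,"dz":0.18,"fingers":0},{"rx":0,"ry":0,"rz":0,"dx":0,"dy":0,"dz":0.18,"fingers":0}]'
python3 -m handwheel '[{"rx":0,"ry":0,"rz":0,"dx":0,"dy":0,"dz":-1,"fingers":0},{"rx":0,"ry":0,"rz":0,"dx":0,"dy":0,"dz":-4,"fingers":0},{"rx":0,"ry":0,"rz":0,"dx":0,"dy":0,"dz":-8,"fingers":0},{"rx":0,"ry":0,"rz":0,"dx":-5,"dy":-1,"dz":-11,"fingers":0},{"rx":0,"ry":0,"rz":0,"dx":-9,"dy":-2,"dz":-14,"fingers":0},{"rx":0,"ry":0,"rz":0,"dx":-9,"dy":-2,"dz":-14,"fingers":0},{"rx":0,"ry":0,"rz":0,"dx":-9,"dy":-2,"dz":-14,"fingers":0}]'
python3 - <<'E'
from h import *
im=capture("scene"); cv2.imwrite("pics/s7.png",cv2.resize(im[160:250,270:380],None,fx=7,fy=6.5,interpolation=2)[:,:,::-1])
E
```

```text
t: 10.38
position: [0.4806, 0.0909, 0.2863]
tcp_rot: [3.141, -0.0, 0.943]
wrist_force: [-6.0, 1.1, 12.1]
grip_width: 0.0004
gripper_force: 6.3
t: 11.25
position: [0.4114, 0.0299, 0.4244]
tcp_rot: [3.142, -0.0, 0.942]
wrist_force: [0.2, 0.3, -0.1]
grip_width: 0.0002
gripper_force: 0.0
```

View pics/s7.png

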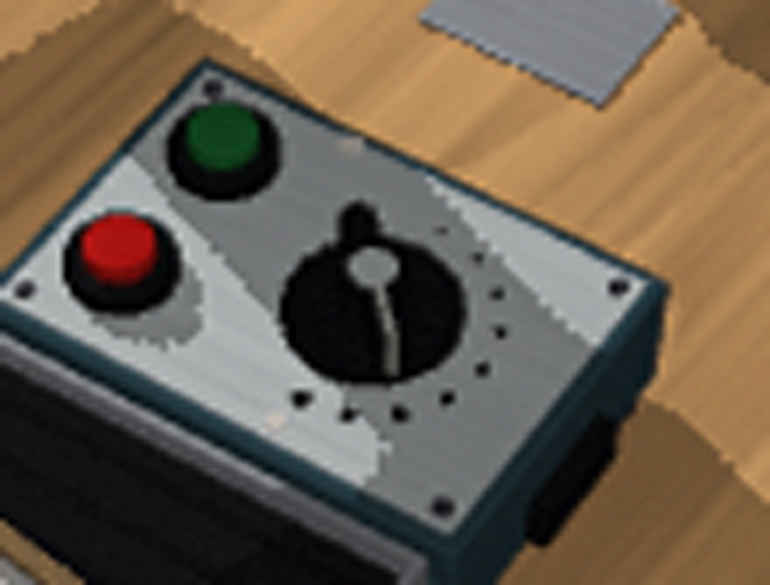

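The dial line still ends at (391,372), so it is on dot 6. The green button is up again at (224,135), and force reached 12 N with the button bottomed out. Handing in.

```bash
python3 -c "
from cell import *
print(job_done())"
```

```text
the job is handed in; nothing more can be done
None
```

I pushed the dial four clicks clockwise with the shut fingertips, from stop 2 to stop 6 (camera-checked; the last click took a second push), then pressed the green button fully down and released it; job handed in at about 11 s.

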